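# Set the document camera's iris lever to the mark and take the picture

## Task

On the base of the document camera, push the red lever of the black iris ring around its arc with your fingertips until its white pointer stands on the yellow mark, and leave it there. Then press the blue snapshot button fully down and let it come up again; do not press it while the lever is off the mark. Push the lever from its side only, without pinching it, and leave everything else on the desk where it is.

Things in the scene. Friction and masses are not known exactly. Their poses are not given: they have to be found in the camera images.
- camera_base: fixed silver block 240 x 300 x 40 tall (mm), origin at the centre of its underside; at yaw 0 its x points away from the robot, y to the left. On its far left corner stands a column (foot 50 x 60, then 22 x 36) 360 tall, at x 85, y 112 from the origin; from its top an arm runs 270 to the left, at 350 height
- ring_axis (a point): point on the vertical axis of the iris ring at the base's top face (40 mm above the desk), at x -10, y -60 from the base's origin. The black ring, radius 55, rises 20 above the base; only the lever stands beyond that radius in the scale's arc
- lever_tip (a point): middle of the top of the red lever paddle, 81 mm out from the ring axis, 42 above the base's top face. The paddle is an upright plate 12 thick across the arc, from 66 to 96 mm from the axis and from 12 to 38 above the base (a 6 thick core goes from 2 to 42). Its own x points back to the ring axis. A white pointer continues it outwards to 105
- iris (a joint): angle of the lever (rad): 0 when it points along the base's own -x (towards the robot), growing counterclockwise seen from above, stops at -1.15 and 1.15. It always starts on the negative side of the mark. Friction holds it wherever it is left; about 2 to 3 N at the paddle moves it
- mark (a point): middle of the yellow mark lying flat on the scale, 104 from the ring axis; the mark is 12 wide across the arc, 22 along the radius. Its own x points back to the ring axis. It cannot be moved by touching
- index (a joint): angle of the yellow mark (rad), measured just as the lever's: the lever is on the mark when both angles are equal
- snap_top (a point): middle of the top of the blue snapshot button, 30 diameter, in a black housing on the front left of the base; pressed straight down
- snap (a joint): travel of the button (m): 0 up, 0.006 fully down; a spring returns it, 5 N presses it fully down
- ink_bottle: black ink bottle with white cap, 52 diameter, 150 tall, standing beyond the base on its right; bystander; origin at the centre of its underside (sizes in mm)
- seal_stone: green seal stone, 26 x 26 x 58 tall, standing on top of the base behind the ring; bystander; origin at the centre of its underside (sizes in mm)
- paperweight: dark wooden bar with a brass knob, 30 x 160 x 30 tall, lying on the desk before the base; bystander; origin at the centre of its underside (sizes in mm)
- ink_saucer: white saucer, 110 diameter, 20 tall, on the sheet; bystander; origin at the centre of its underside (sizes in mm)
- brush: writing brush, yellow handle, 235 long, 12 thick, lying on the fan sheet; bystander; origin at the centre of its underside (sizes in mm)
- paste_tin: red round tin, 60 diameter, 28 tall, on the desk to the right of the base; bystander; origin at the centre of its underside (sizes in mm)

How it is judged:
By the outcome, as a careful person would: the job done as asked, in the order asked, and still so for the second after the job is handed in, with the robot touching nothing.
It also fails if it takes over 54 s, if anything falls off the work surface, if the arm or the gripper's body presses on something with over 40 N, if the wrist force passes 120 N, or if a joint passes its speed limit or range.

## Robot

A 6-joint arm with a two-finger parallel gripper is mounted at the origin on the work surface. World frame = base frame: x ahead of the robot, y to its left, z up, the work surface at z = 0. Lengths are in m, angles in rad, forces in N, time in s.
With the tool pointing down it reaches from about 0.35 to 0.725 m from the base axis. Payload 4.3 kg.
Tool frame: the origin (TCP) lies at the very end of the fingers, on their centre line; the grasp point (between the pads) lies grip_depth behind it (grip_depth is the distance from the TCP to the grasp point, in m); z points along the fingers, x is the direction in which the jaws open and shut, and the axes are right-handed (so a half turn about z gives the same grasp; the last joint's range is limited). The gripper opens to 85 mm and grips with 20 to 120 N. Pads are 22 mm wide; open, the fingers measure 114 mm over their backs; the gripper's body (76 mm by 85 mm) begins 54 mm behind the grasp point. The pads swing forward as they close: fully open they stand 13 mm farther back than shut.
Start: joints at [1.182, 0.377, 0.081, 1.274, 0, 1.46], TCP at [0.158, 0.553, 0.231] pointing down, gripper open.
Joint ranges: [-2.72, 2.72], [-0.84, 1.66], [-1.02, 1.22], [-1.77, 2.12], [-1.37, 1.28], [-3.14, 3.14]. Speed limits (rad/s): [2.57, 2.57, 3.14, 3.14, 3.14, 3.14].

## Interface

Orientations are given as a rotation vector (axis times angle).
In Python, from workcell import * gives the robot as it stands.
- The arm moves only by the shell command python3 -m jog 'ROWS' [OPENING]. ROWS is JSON, one flat list of numbers, 4 for each row, row after row: the shift along the tool's x, y, z in cm, then the turn about the tool's z in degrees. In form: [x, y, z, turn, x, y, z, turn, ...]. A call has 1 to 10 rows; each row is the pose to reach, as a shift and turn from the pose commanded when the call began, along the tool's axes at that moment; what a row does not reach only later rows make up. A row lasts 1/10 s, in which the tool goes at most 50 mm and 8.59 degrees, less where a joint would pass 70% of its speed; a pose out of reach is approached as far as the arm can. A call with a gripper value outside its range is refused whole. OPENING is the finger opening in cm, from 0 to 8.54, set as the call begins (- or left out, the last holds). The fingers move at their own pace and stop on an object; the grip force is fixed at half the most. Time passes only in rows, so rows that repeat a pose let the fingers close. It gives the time, the measured TCP pose, the force and the opening at its end, in the units of the state.
- sense(): the state, without advancing time (a new reading comes with each control period).
- get_image(name): name is "scene" or "top" or "wrist"; returns the picture (400x640x3 uint8, blue, green, red); there is no depth.
- calibration(name): a dict with "intrinsics" (3x3 intrinsics, pixels), "R" (3x3) and "t" (3): a world point X has camera coordinates R X + t; the wrist camera has in their place "hand_eye" (4x4, takes a point from camera to tool coordinates, whose origin is the TCP and whose axes are the tool frame's). Camera axes: x right, y down, z forward; pixel columns grow to the right and rows downward; lengths in m; the calibration is good to about 2 mm. A picture is of the moment at which its call begins: read the wrist's pose just before it. calibration takes no time and is no camera call.
- close_job(): hands the job in, once; it reports no verdict.
The state is a dict: "t": time; "joint_pos": joint angles; "qvel": joint speeds; "effort": joint torques, N m; "position": TCP position; "orientation": TCP orientation; "contact_force": force on the tool from outside, world axes, zero at the start; "wrist_torque": the same for the moment, N m; "finger_gap": opening from 0.0 (shut) to 1.0 (fully open).
Only numpy, scipy, OpenCV 4.12 (cv2) and the standard library are available. Lean on these libraries where they do the work, as an engineer would, in place of code of your own. Each camera call takes 0.05 s, during which the arm holds its last target.

## Working session

There is one attempt and no reset: what is moved stays moved. The work goes in short steps, Python scripts to look and compute and a shell command to move; the robot and the scene stay as the last step left them, time stands still between calls to the robot, and variables do not carry over. Pictures are saved under pics/ and viewed, and the job is handed in when it is done.

```bash
mkdir -p pics; ls
python3 - <<'E'
from workcell import *
import cv2
print(sense())
for n in ("scene","top","wrist"):
    cv2.imwrite(f"pics/{n}0.png",get_image(n)); print(n,calibration(n))
E
```

```text
pics
{'t': 0.0, 'joint_pos': array([1.18171252e+00, 3.78071918e-01, 7.96442706e-02, 1.27437732e+00,
       1.00425413e-05, 1.46047961e+00]), 'qvel': array([-0.00159848,  0.00036593, -0.00017428, -0.00175234, -0.00264407,
        0.00067559]), 'effort': array([-2.43705908e-04, -4.63602877e+01,  2.69876450e+01,  2.07366748e-02,
       -2.36225223e-04, -6.34440767e-06]), 'position': array([0.15798018, 0.55220885, 0.23036291]), 'orientation': array([ 2.50771562,  1.89065401, -0.00272033]), 'contact_force': array([-1.23760187, -0.2507135 ,  0.77720402]), 'wrist_torque': array([0.01197593, 0.01037939, 0.03191154]), 'finger_gap': 1.0008568504685225}
scene {'intrinsics': array([[512.24923932,   0.        , 326.12813431],
       [  0.        , 512.24923932, 209.89414929],
       [  0.        ,   0.        ,   1.        ]]), 'R': array([[ 0.81369871,  0.58127506,  0.00370336],
       [ 0.39964568, -0.55479547, -0.72971592],
       [-0.42211105,  0.59524893, -0.68374042]]), 't': array([-0.53379415, -0.11519042,  1.43634644])}
top {'intrinsics': array([[380.85915744,   0.        , 317.70499864],
       [  0.        , 380.85915744, 205.94835764],
       [  0.        ,   0.        ,   1.        ]]), 'R': array([[ 0.08049379, -0.99675439, -0.00120176],
       [-0.97266204, -0.07828459, -0.21863227],
       [ 0.2178286 ,  0.01876745, -0.97580658]]), 't': array([0.09378287, 0.6100527 , 0.95469225])}
wrist {'intrinsics': array([[352.57881974,   0.        , 322.81761452],
       [  0.        , 352.57881974, 205.45775715],
       [  0.        ,   0.        ,   1.        ]]), 'hand_eye': array([[ 9.99999768e-01,  3.01138736e-04, -6.11543860e-04,
         9.33143744e-04],
       [-1.25226252e-04,  9.63016699e-01,  2.69441686e-01,
        -6.89929640e-02],
       [ 6.70066278e-04, -2.69441546e-01,  9.63016513e-01,
        -1.41809959e-01],
       [ 0.00000000e+00,  0.00000000e+00,  0.00000000e+00,
         1.00000000e+00]])}
```

View pics/scene0.png

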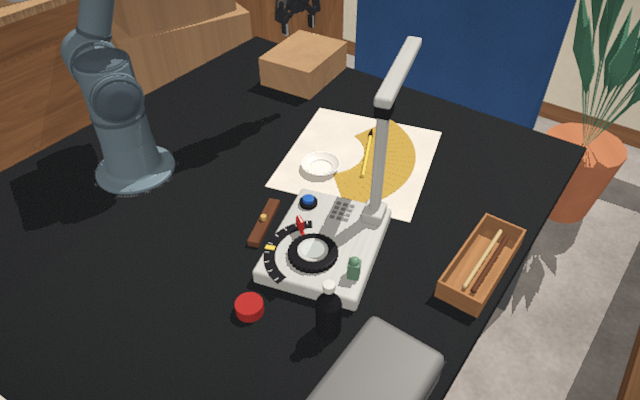

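View pics/top0.png

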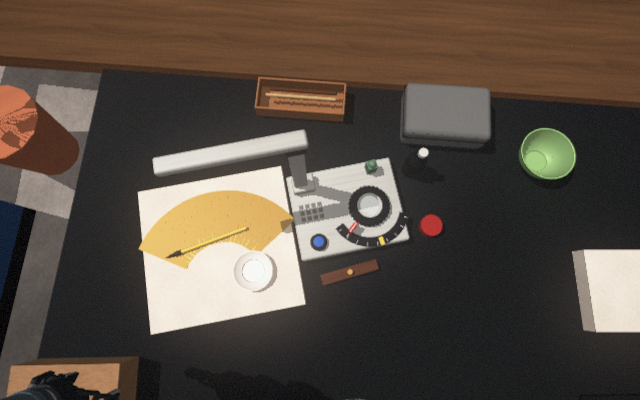

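View pics/wrist0.png

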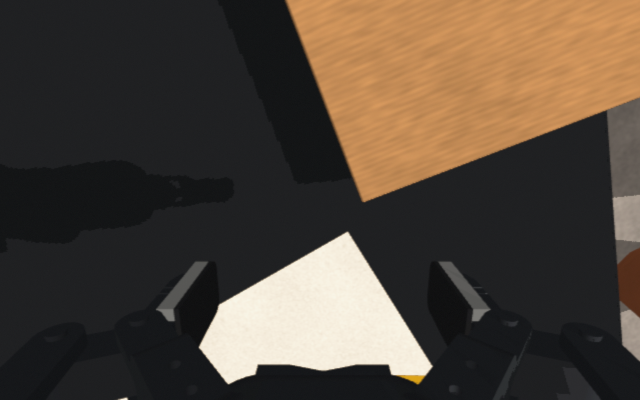

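Run:
```python
import cv2
a=cv2.imread("pics/top0.png")[145:295,265:465]; cv2.imwrite("pics/topc.png",cv2.resize(a,(800,600),interpolation=cv2.INTER_CUBIC))
a=cv2.imread("pics/scene0.png")[180:330,230:430]; cv2.imwrite("pics/scenec.png",cv2.resize(a,(800,600),interpolation=cv2.INTER_CUBIC))
```

```text
(no output)
```

View pics/topc.png

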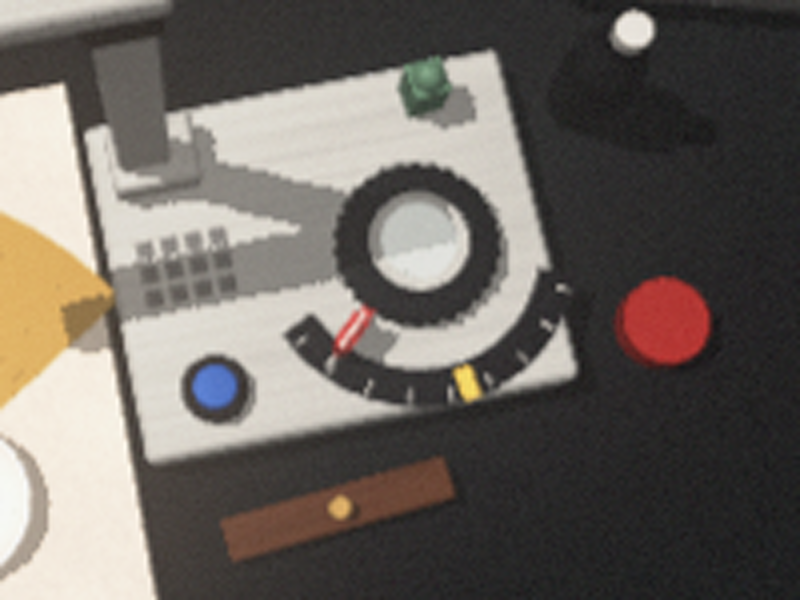

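View pics/scenec.png

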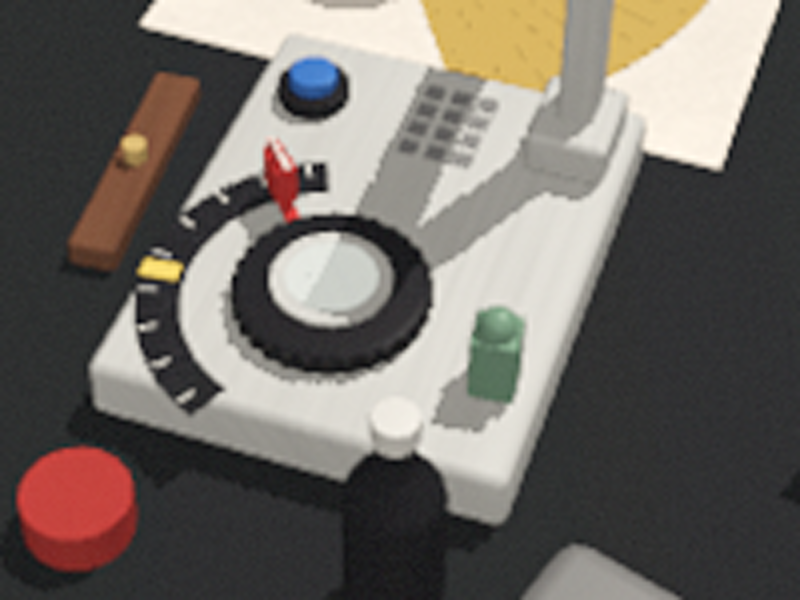

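```bash
cat > h.py <<'E'
import numpy as np
from workcell import *
from scipy.spatial.transform import Rotation as Ro
def ray(n,p,st=None):
    c=calibration(n); d=np.linalg.solve(c["intrinsics"],[p[0],p[1],1.])
    if n=="wrist":
        H=c["hand_eye"]; R=Ro.from_rotvec(st["orientation"]).as_matrix()
        return st["position"]+R@H[:3,3], R@(H[:3,:3]@d)
    return -c["R"].T@c["t"], c["R"].T@d
def onz(n,p,z,st=None):
    o,d=ray(n,p,st); return o+d*(z-o[2])/d[2]
def tri(rays):
    A=0;b=0
    for o,d in rays:
        d=d/np.linalg.norm(d); P=np.eye(3)-np.outer(d,d); A=A+P; b=b+P@o
    return np.linalg.solve(A,b)
def proj(n,X,st=None):
    c=calibration(n)
    if n=="wrist":
        H=c["hand_eye"]; R=Ro.from_rotvec(st["orientation"]).as_matrix()
        x=R.T@(np.array(X)-st["position"]); x=H[:3,:3].T@(x-H[:3,3])
    else: x=c["R"]@X+c["t"]
    u=c["intrinsics"]@x; return u[:2]/u[2]
E
cat > m.py <<'E'
from h import *
ft=lambda u,v:(u/4+265-.375,v/4+145-.375)
fs=lambda u,v:(u/4+230-.375,v/4+180-.375)
for n in("top","scene"): print(n,ray(n,(320,200))[0])
P={"FL":((88,130),(645,120)),"FR":((496,52),(500,500)),"NR":((577,378),(93,370)),"NL":((150,460),(285,38)),
"button":((215,388),(314,77)),"mark":((467,384),(161,270)),"levertop":((353,328),(278,156)),"ptr":((333,362),None)}
for k,(a,b) in P.items():
    print(k,"top@.04",onz("top",ft(*a),.04).round(4), end=" ")
    if b: print("sc@.04",onz("scene",fs(*b),.04).round(4),"tri",tri([ray("top",ft(*a)),ray("scene",fs(*b))]).round(4))
    else: print()
E
python3 m.py
```

```text
top [0.37786689 0.12331907 1.06508489]
scene [ 1.08668068 -0.60860958  0.90000868]
FL top@.04 [0.6823 0.2366 0.04  ] sc@.04 [0.6843 0.2339 0.04  ] tri [0.6831 0.2369 0.0371]
FR top@.04 [ 0.7629 -0.0463  0.04  ] sc@.04 [ 0.7684 -0.057   0.04  ] tri [ 0.7656 -0.0491  0.0296]
NR top@.04 [ 0.5348 -0.1102  0.04  ] sc@.04 [ 0.5416 -0.1138  0.04  ] tri [ 0.5366 -0.1108  0.0335]
NL top@.04 [0.4567 0.1727 0.04  ] sc@.04 [0.4579 0.1656 0.04  ] tri [0.4556 0.1716 0.0351]
button top@.04 [0.5084 0.1333 0.04  ] sc@.04 [0.4955 0.1466 0.04  ] tri [0.5063 0.133  0.0556]
mark top@.04 [ 0.5248 -0.0362  0.04  ] sc@.04 [ 0.5239 -0.0357  0.04  ] tri [ 0.5245 -0.0362  0.0409]
levertop top@.04 [0.5568 0.0429 0.04  ] sc@.04 [0.5208 0.077  0.04  ] tri [0.5487 0.0452 0.0811]
ptr top@.04 [0.5324 0.055  0.04  ]
```

```bash
cat >> h.py <<'E'
def togo(target,line_deg=None,st=None):
    """shift in tool axes cm, turn deg"""
    st=st or sense(); R=Ro.from_rotvec(st["orientation"]).as_matrix()
    s=R.T@(np.array(target)-st["position"])*100
    a=np.degrees(np.arctan2(R[1,0],R[0,0])); 
    t=None if line_deg is None else -((line_deg-a+90)%180-90)
    print("pos",st["position"].round(4),"xang",round(a,1),"shift cm",s.round(2),"turn",None if t is None else round(t,1), "F",st["contact_force"].round(2))
E
python3 -c "
from h import *
togo([.53,.02,.22],60)"
```

```text
pos [0.158  0.5523 0.2306] xang 74.0 shift cm [-40.94  50.41   1.11] turn 14.0 F [-1.13  0.29 -0.2 ]
```

```bash
python3 -m jog '[-3,3.7,0,1.4, -6,7.4,0.2,2.8, -9,11.1,0.3,4.2, -12,14.8,0.4,5.6, -15,18.5,0.5,7, -18,22.2,0.6,7, -21,25.9,0.7,7, -24,29.6,0.8,7, -26,32,0.8,7, -26,32,0.8,7]' 0; python3 -c "
from h import *
togo([.53,.02,.22],60)"
```

```text
t: 1.15
position: [0.3961, 0.212, 0.2231]
orientation: [2.624, 1.726, -0.0]
contact_force: [-0.1, 0.7, -0.4]
finger_gap: 0.004
pos [0.3961 0.212  0.2231] xang 66.7 shift cm [-12.33  19.89   0.33] turn 6.7 F [-0.1   0.65 -0.43]
```

```bash
python3 -m jog '[-2.4,4,0,1, -4.8,8,0.1,3, -7.2,12,0.2,5, -9.6,16,0.3,6.5, -12.3,19.9,0.3,6.5, -12.3,19.9,0.3,6.5, -12.3,19.9,0.3,6.5]'
python3 - <<'E'
from h import *
import cv2,json
st=sense(); im=get_image("wrist"); cv2.imwrite("pics/w1.png",im)
json.dump({k:(v.tolist() if hasattr(v,'tolist') else v) for k,v in st.items()},open("w1.json","w"))
togo([.53,.02,.22],60,st)
E
```

```text
t: 1.85
position: [0.5293, 0.0241, 0.2197]
orientation: [-2.713, -1.581, 0.001]
contact_force: [-0.9, 0.8, 0.3]
finger_gap: -0.001
pos [0.5293 0.0241 0.2197] xang 60.5 shift cm [-0.32  0.26 -0.03] turn 0.5 F [-0.91  0.84  0.26]
```

View pics/w1.png

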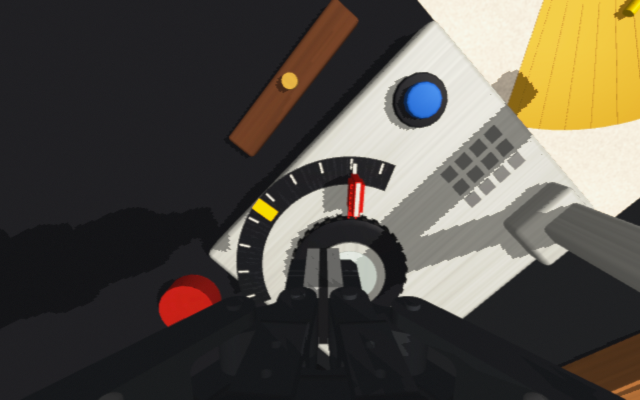

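Run:
```python
import cv2
a=cv2.imread("pics/w1.png")[140:290,225:425]; cv2.imwrite("pics/w1c.png",cv2.resize(a,(800,600),interpolation=cv2.INTER_CUBIC))
```

```text
(no output)
```

View pics/w1c.png

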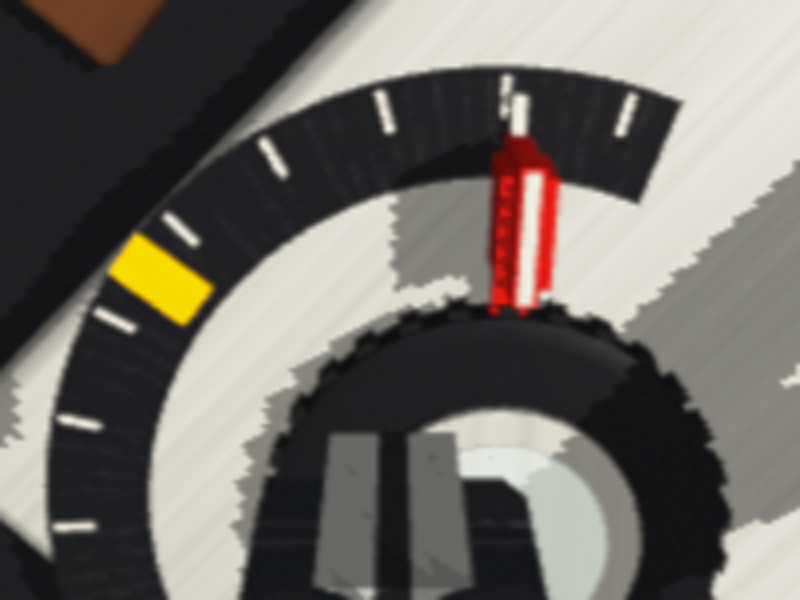

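```bash
cat > m2.py <<'E'
from h import *
import json
from scipy.optimize import least_squares
st={k:np.array(v) for k,v in json.load(open("w1.json")).items()}
f=lambda u,v:(u/4+225-.375,v/4+140-.375)
W=lambda u,v,z:onz("wrist",f(u,v),z,st)
def circ(ps):
    ps=np.array(ps); r=least_squares(lambda q:np.hypot(*(ps[:,:2]-q[:2]).T)-q[2],[.61,0,.1]); print("circ",r.x.round(4),(r.fun*1000).round(1)); return r.x[:2]
co=circ([W(*p,.041) for p in [(500,67),(590,75),(680,100),(380,83),(300,115),(230,158),(110,270),(70,350),(48,460)]])
ci=circ([W(*p,.041) for p in [(640,203),(572,184),(380,187),(300,225),(212,287),(184,326),(150,470)]])
m=np.mean([W(*p,.041) for p in [(137,233),(213,288),(184,326),(108,271)]],axis=0); print("mark",m.round(4))
a,b=W(523,305,.082),W(535,172,.082); print("lever top ends",a.round(4),b.round(4), ((a+b)/2).round(4))
bt=onz("wrist",(424,100),.056,st); print("button@.056",bt.round(4))
print("button tri",tri([ray("wrist",(424,100),st),ray("top",(318.3,241.6)),ray("scene",(308.1,198.9))]).round(4))
c=(co+ci)/2
print("c",c)
ang=lambda p:np.degrees(np.arctan2(*(p[:2]-c)[::-1]))%360
print("mark r,ang",np.hypot(*(m[:2]-c)),ang(m)); 
for q in(a,b,(a+b)/2): print("lever",np.hypot(*(q[:2]-c)),ang(q))
print("line dir",np.degrees(np.arctan2(*(b-a)[:2][::-1]))%360)
E
python3 m2.py
```

```text
circ [0.6175 0.0045 0.1122] [ 0.2  0.  -0.   0.3 -0.3 -0.9  0.8  0.4 -0.5]
circ [0.6087 0.0034 0.0816] [ 0.9 -0.6 -0.6 -1.2  1.2  1.3 -1. ]
mark [ 0.5236 -0.0352  0.041 ]
lever top ends [0.5584 0.0393 0.082 ] [0.5348 0.0547 0.082 ] [0.5466 0.047  0.082 ]
button@.056 [0.5059 0.1346 0.056 ]
button tri [0.5061 0.1338 0.0553]
c [0.61312386 0.00396804]
mark r,ang 0.0976939835450486 203.66692990605623
lever 0.06510859939069973 147.1273005810896
lever 0.09330302377712689 147.07443764630654
lever 0.07920580342289592 147.09616478679908
line dir 146.9523630645744
```

```bash
python3 -c "
from h import *
togo([.563,.0775,.10],58)
togo([.563,.0775,.058],58)"
```

```text
pos [0.5288 0.0249 0.2199] xang 60.6 shift cm [ 6.26  0.41 11.99] turn 2.6 F [-0.08  0.78 -0.08]
pos [0.5288 0.0249 0.2199] xang 60.6 shift cm [ 6.26  0.42 16.19] turn 2.6 F [-0.08  0.78 -0.08]
```

```bash
python3 -m jog '[2.5,0.2,3,1, 5,0.4,6,2, 6.3,0.4,9,2.6, 6.3,0.4,11.5,2.6, 6.3,0.4,13.5,2.6, 6.3,0.4,15,2.6, 6.3,0.4,15.7,2.6, 6.3,0.4,16,2.6, 6.3,0.4,16,2.6, 6.3,0.4,16,2.6]'
python3 - <<'E'
from h import *
import cv2
st=sense(); im=get_image("wrist"); cv2.imwrite("pics/w2.png",im)
togo([.563,.0775,.058],58,st)
E
```

```text
t: 2.9
position: [0.5646, 0.0771, 0.0613]
orientation: [2.748, 1.522, 0.002]
contact_force: [-0.1, -0.3, 0.8]
finger_gap: -0.003
pos [0.5646 0.0771 0.0613] xang 58.0 shift cm [-0.06 -0.16  0.33] turn -0.0 F [-0.13 -0.33  0.79]
```

View pics/w2.png

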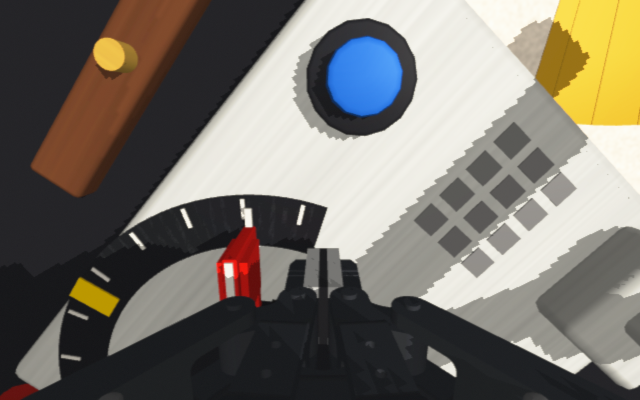

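```bash
cat > arc.py <<'E'
from h import *
import sys
c=np.array([.617,.005]); rad=.083; z=.061
def arc(phis,D,st=None):
    st=st or sense(); R=Ro.from_rotvec(st["orientation"]).as_matrix()
    a=np.degrees(np.arctan2(R[1,0],R[0,0]))
    for p in phis:
        q=np.radians(p); r=np.array([np.cos(q),np.sin(q)]); t=np.array([-r[1],r[0]])
        P=np.r_[c+rad*r-D*t,z]; s=R.T@(P-st["position"])*100
        turn=-((p-90-a+90)%180-90)
        print(p,s.round(2).tolist(),round(turn,1))
E
python3 -c "
from arc import *
arc(range(148,202,4),.015)"
```

```text
148 [-1.84, -0.05, 0.04] -0.1
152 [-2.42, -0.14, 0.03] -4.1
156 [-3.01, -0.18, 0.03] -8.1
160 [-3.6, -0.18, 0.03] -12.1
164 [-4.19, -0.14, 0.03] -16.1
168 [-4.77, -0.06, 0.03] -20.1
172 [-5.35, 0.06, 0.03] -24.1
176 [-5.91, 0.22, 0.03] -28.1
180 [-6.47, 0.42, 0.03] -32.1
184 [-7.01, 0.66, 0.03] -36.1
188 [-7.53, 0.93, 0.03] -40.1
192 [-8.03, 1.24, 0.03] -44.1
196 [-8.5, 1.59, 0.03] -48.1
200 [-8.96, 1.96, 0.03] -52.1
```

```bash
python3 -m jog '[-0.6,0,0,0, -1.2,0,0,0, -1.6,0,0,0, -1.84,-0.05,0,0, -2.1,-0.1,0,-2, -2.4,-0.14,0,-4, -2.7,-0.16,0,-6, -3.0,-0.18,0,-8, -3.3,-0.18,0,-10, -3.3,-0.18,0,-10]'
python3 - <<'E'
from h import *
import cv2
st=sense(); im=get_image("wrist"); cv2.imwrite("pics/w3.png",im)
from arc import *
print(st["contact_force"])
arc(range(160,202,4),.015,st)
E
```

```text
t: 3.95
position: [0.5452, 0.0497, 0.0606]
orientation: [-2.606, -1.755, -0.002]
contact_force: [0.8, 0.9, 1.5]
finger_gap: 0.003
[0.76319868 0.92169102 1.52227479]
160 [-0.25, -0.01, -0.05] -2.1
164 [-0.83, -0.08, -0.05] -6.1
168 [-1.42, -0.1, -0.05] -10.1
172 [-2.01, -0.08, -0.05] -14.1
176 [-2.59, -0.02, -0.05] -18.1
180 [-3.17, 0.08, -0.05] -22.1
184 [-3.75, 0.22, -0.05] -26.1
188 [-4.31, 0.4, -0.05] -30.1
192 [-4.85, 0.62, -0.05] -34.1
196 [-5.38, 0.88, -0.05] -38.1
200 [-5.89, 1.17, -0.05] -42.1
```

View pics/w3.png

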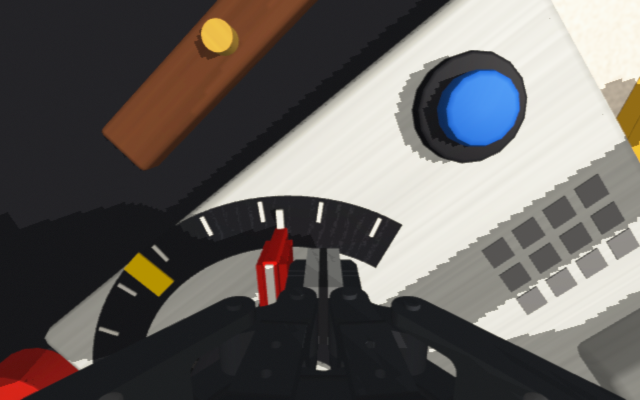

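```bash
python3 -m jog '[-0.25,0,0,-2, -0.55,-0.04,0,-4, -0.83,-0.08,0,-6, -1.1,-0.09,0,-8, -1.4,-0.1,0,-10, -1.7,-0.09,0,-12, -2.0,-0.08,0,-14, -2.3,-0.05,0,-16, -2.6,-0.02,0,-18, -2.6,-0.02,0,-18]'
python3 - <<'E'
from h import *
import cv2
st=sense(); im=get_image("wrist"); cv2.imwrite("pics/w4.png",im)
from arc import *
print(st["contact_force"])
arc(range(176,206,3),.015,st)
E
```

```text
t: 5.0
position: [0.5346, 0.0258, 0.0603]
orientation: [-2.299, -2.139, 0.0]
contact_force: [-0.2, 1.2, 0.7]
finger_gap: 0.0
[-0.15545261  1.16195188  0.66240071]
176 [0.0, 0.07, -0.07] -0.1
179 [-0.44, 0.0, -0.07] -3.1
182 [-0.88, -0.04, -0.07] -6.1
185 [-1.32, -0.06, -0.07] -9.1
188 [-1.76, -0.06, -0.07] -12.1
191 [-2.2, -0.03, -0.07] -15.1
194 [-2.64, 0.02, -0.07] -18.1
197 [-3.07, 0.09, -0.07] -21.1
200 [-3.5, 0.18, -0.07] -24.1
203 [-3.93, 0.3, -0.07] -27.1
```

View pics/w4.png

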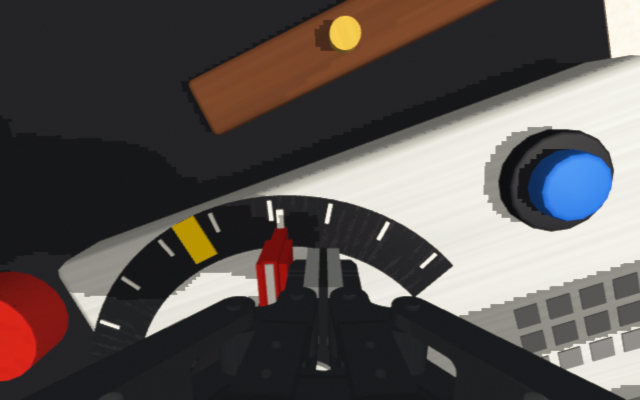

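Run:
```python
import json
from h import *
from arc import c
s1={k:np.array(v) for k,v in json.load(open("w1.json")).items()}
def A(p): d=p[:2]-c; return (np.hypot(*d)*1000).round(1),(np.degrees(np.arctan2(d[1],d[0]))%360).round(1)
for z in(.04,.045,.05,.055,.06): print(z,A(onz("wrist",(519/4+224.6,95/4+139.6),z,s1)))
s=sense()
for z in(.04,.05,.06): print(z,"ptr tip",A(onz("wrist",(280,209),z,s)),A(onz("wrist",(281,226),z,s)))
print("mark",A(onz("wrist",(194.5,240),.041,s)))
```

```text
0.04 (np.float64(105.0), np.float64(148.7))
0.045 (np.float64(105.7), np.float64(149.0))
0.05 (np.float64(106.5), np.float64(149.2))
0.055 (np.float64(107.2), np.float64(149.5))
0.06 (np.float64(108.0), np.float64(149.7))
0.04 ptr tip (np.float64(105.5), np.float64(178.4)) (np.float64(97.0), np.float64(178.5))
0.05 ptr tip (np.float64(108.4), np.float64(177.7)) (np.float64(100.3), np.float64(177.7))
0.06 ptr tip (np.float64(111.2), np.float64(177.0)) (np.float64(103.7), np.float64(177.0))
mark (np.float64(101.4), np.float64(203.4))
```

```bash
python3 -m jog '[-0.3,0,0,-2, -0.6,0,0,-4, -0.9,-0.04,0,-6, -1.2,-0.05,0,-8, -1.5,-0.06,0,-10, -1.8,-0.05,0,-12, -2.2,-0.03,0,-15, -2.5,0,0,-17, -2.75,0.03,0,-19, -2.75,0.03,0,-19]'
python3 - <<'E'
from h import *
import cv2
st=sense(); im=get_image("wrist"); cv2.imwrite("pics/w5.png",im)
cv2.imwrite("pics/w5c.png",cv2.resize(im[160:310,200:400],(800,600),interpolation=cv2.INTER_CUBIC))
from arc import *
print(st["contact_force"])
arc(range(194,206,2),.015,st)
E
```

```text
t: 6.05
position: [0.5324, -0.0017, 0.0599]
orientation: [-1.915, -2.489, 0.002]
contact_force: [-1.1, 1.6, 0.4]
finger_gap: -0.0
[-1.0543404   1.60285321  0.43779502]
194 [0.1, 0.07, -0.11] 0.9
196 [-0.19, 0.02, -0.11] -1.1
198 [-0.48, -0.02, -0.11] -3.1
200 [-0.77, -0.05, -0.11] -5.1
202 [-1.07, -0.07, -0.11] -7.1
204 [-1.36, -0.08, -0.11] -9.1
```

View pics/w5c.png

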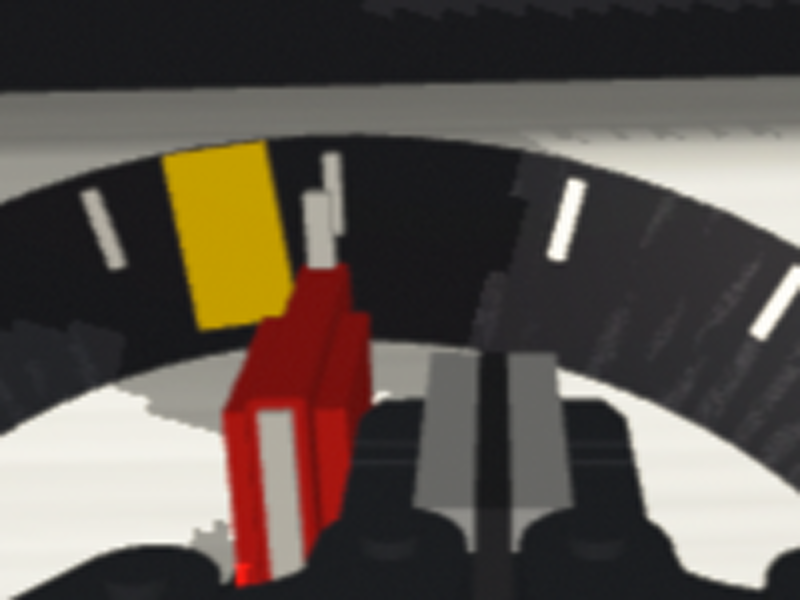

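Run:
```python
from h import *
from arc import c
s=sense()
def A(u,v,z): d=onz("wrist",(u/4+199.625,v/4+159.625),z,s)[:2]-c; return (np.hypot(*d)*1000).round(1),(np.degrees(np.arctan2(d[1],d[0]))%360).round(2)
for z in(.042,.045): print("ptr",z,A(315,192,z),A(321,268,z))
print("mark",A(229,236,.041),[A(*p,.041) for p in((163,155),(267,140),(295,312),(199,331))])
```

```text
ptr 0.042 (np.float64(106.2), np.float64(197.35)) (np.float64(96.8), np.float64(197.36))
ptr 0.045 (np.float64(107.1), np.float64(197.12)) (np.float64(97.8), np.float64(197.11))
mark (np.float64(101.5), np.float64(203.48)) [(np.float64(112.6), np.float64(206.37)), (np.float64(112.6), np.float64(200.04)), (np.float64(91.0), np.float64(199.71)), (np.float64(90.4), np.float64(207.31))]
```

```bash
python3 -m jog '[-0.2,0,0,-1, -0.4,-0.05,0,-2.4, -0.6,-0.08,0,-3.7, -0.75,-0.1,0,-5, -0.75,-0.1,0,-5, -0.75,-0.1,0,-5]'
cat > look.py <<'E'
from h import *
import cv2,sys
st=sense(); im=get_image("wrist"); n=sys.argv[1]; cv2.imwrite(f"pics/{n}.png",im)
cv2.imwrite(f"pics/{n}c.png",cv2.resize(im[160:310,200:400],(800,600),interpolation=cv2.INTER_CUBIC))
print(st["t"],st["contact_force"])
E
python3 look.py w6
```

```text
t: 6.7
position: [0.5345, -0.0093, 0.0603]
orientation: [1.804, 2.572, 0.0]
contact_force: [-2.9, 1.4, -0.6]
finger_gap: 0.006
6.7 [-2.86122908  1.37136623 -0.59268362]
```

View pics/w6c.png

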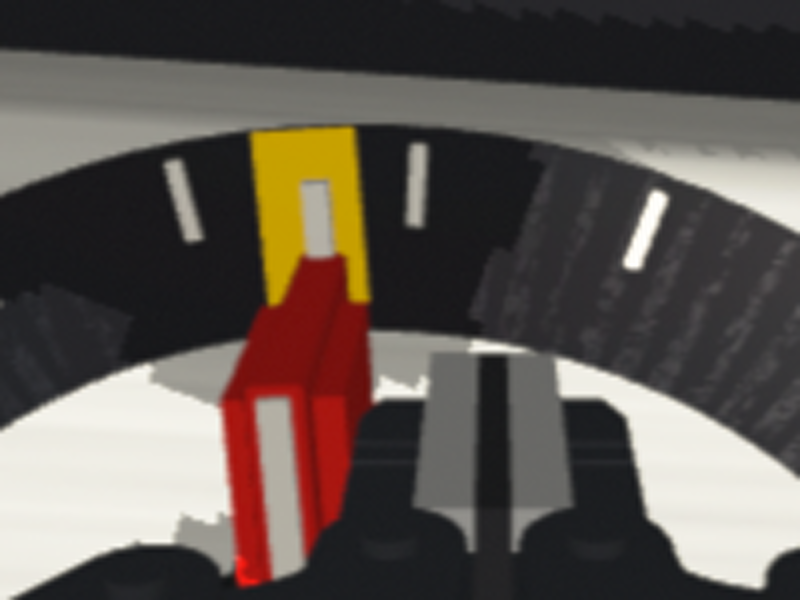

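```bash
cat > meas.py <<'E'
from h import *
from arc import c
s=sense()
def A(u,v,z): d=onz("wrist",(u/4+199.625,v/4+159.625),z,s)[:2]-c; return (np.hypot(*d)*1000).round(1),(np.degrees(np.arctan2(d[1],d[0]))%360).round(2)
E
python3 - <<'E'
from meas import *
for z in(.042,.045): print("ptr",z,A(315.5,182,z),A(319,258,z))
print("mark",[A(*p,.041) for p in((250,132),(356,127),(371,300),(268,304))],A(311,216,.041))
print(sense()["t"],sense()["contact_force"])
E
```

```text
ptr 0.042 (np.float64(106.3), np.float64(202.73)) (np.float64(96.9), np.float64(202.95))
ptr 0.045 (np.float64(107.1), np.float64(202.5)) (np.float64(97.8), np.float64(202.69))
mark [(np.float64(112.7), np.float64(206.46)), (np.float64(112.6), np.float64(200.11)), (np.float64(91.0), np.float64(199.36)), (np.float64(91.2), np.float64(207.25))] (np.float64(101.8), np.float64(203.31))
6.75 [-1.91729284  0.77868631  0.30865077]
```

```bash
python3 -m jog '[-0.04,0,0,-0.25, -0.08,0,0,-0.5, -0.08,0,0,-0.5, -0.08,0,0,-0.5]'; python3 look.py w7
```

```text
t: 7.15
position: [0.5347, -0.01, 0.0603]
orientation: [1.792, 2.58, 0.0]
contact_force: [-2.8, 1.8, -0.8]
finger_gap: 0.004
7.15 [-2.75726271  1.75371716 -0.79329325]
```

View pics/w7c.png

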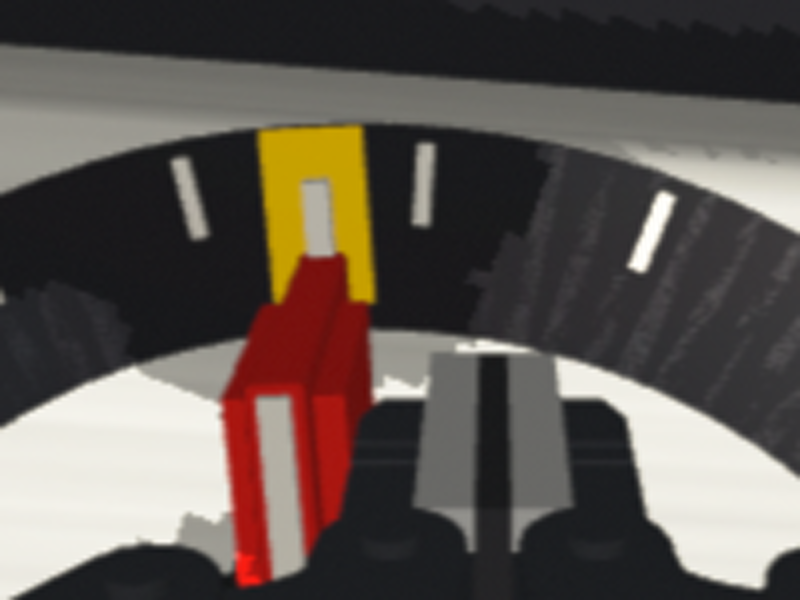

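```bash
python3 -m jog '[0.5,0,0,0, 1.5,0,0,0, 2,0,-1,0, 2,0,-4,0, 1,0,-7,0, -0.5,0,-9,0, -1.7,0,-10,0, -1.7,0,-10,0, -1.7,0,-10,0]'; python3 look.py w8
```

```text
t: 8.1
position: [0.5406, -0.0255, 0.1606]
orientation: [1.792, 2.58, 0.001]
contact_force: [0.4, -0.1, -0.1]
finger_gap: 0.005
8.1 [ 0.39335574 -0.08254308 -0.13245654]
```

View pics/w8.png

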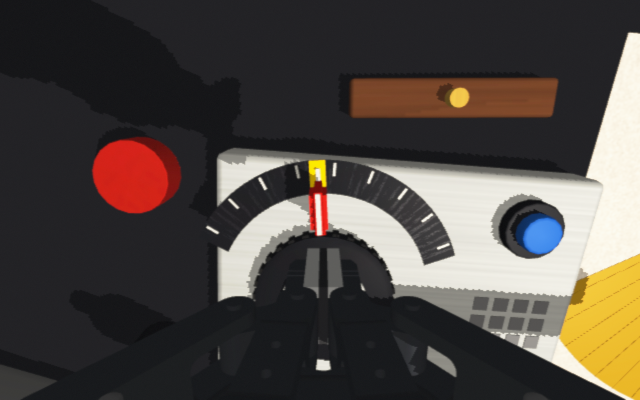

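View pics/w8c.png

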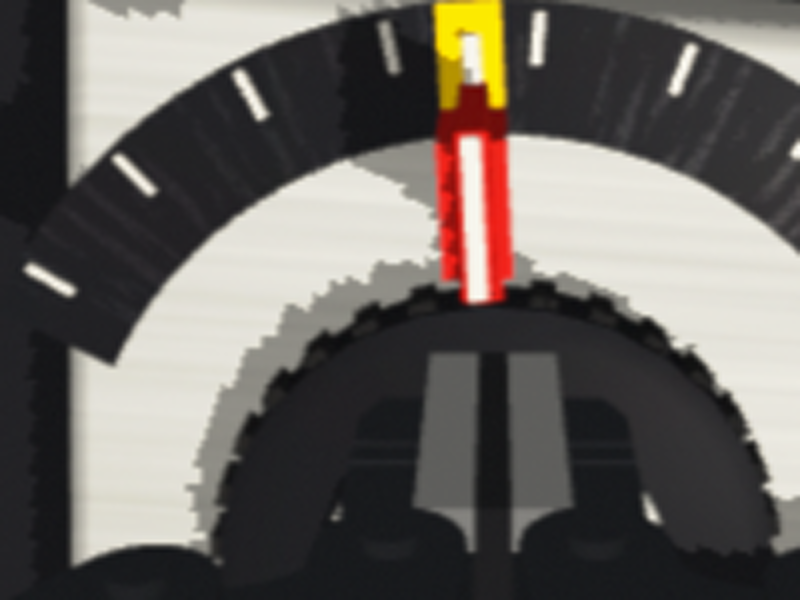

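Run:
```python
import cv2
im=cv2.imread("pics/w8.png"); cv2.imwrite("pics/w8z.png",cv2.resize(im[155:195,295:345],(750,600),interpolation=cv2.INTER_NEAREST))
for r in (163,165,167,169,171,173,175,177,179,181): print(r,[tuple(int(x) for x in p) for p in im[r,306:328]])
```

```text
163 [(45, 41, 42), (34, 48, 54), (25, 121, 146), (0, 211, 241), (0, 232, 251), (0, 233, 252), (0, 234, 252), (0, 234, 252), (0, 234, 252), (0, 234, 252), (0, 234, 252), (0, 234, 252), (0, 234, 252), (0, 234, 252), (0, 234, 252), (0, 234, 252), (0, 234, 252), (0, 233, 251), (16, 210, 239), (36, 129, 155), (42, 56, 63), (42, 39, 40)]
165 [(49, 45, 46), (38, 41, 43), (28, 96, 115), (0, 205, 237), (0, 231, 251), (0, 233, 252), (0, 233, 252), (0, 234, 252), (0, 234, 252), (0, 234, 252), (0, 234, 252), (0, 234, 252), (0, 234, 252), (0, 234, 252), (0, 234, 252), (0, 234, 252), (0, 235, 252), (0, 234, 252), (0, 228, 250), (30, 155, 188), (42, 64, 73), (44, 41, 41)]
167 [(52, 49, 50), (48, 49, 52), (40, 99, 119), (7, 205, 237), (0, 232, 251), (0, 234, 252), (0, 234, 252), (0, 228, 250), (0, 192, 229), (7, 171, 209), (13, 211, 240), (15, 226, 249), (19, 229, 250), (18, 233, 251), (0, 234, 252), (0, 234, 252), (0, 235, 252), (0, 235, 252), (0, 230, 250), (30, 158, 191), (43, 65, 75), (44, 41, 42)]
169 [(48, 46, 47), (43, 42, 42), (30, 79, 96), (0, 200, 235), (0, 231, 251), (0, 233, 252), (0, 23
[... 1601 characters left out ...]
02, 122), (43, 48, 53)]
179 [(24, 22, 23), (26, 24, 23), (24, 31, 36), (21, 78, 94), (8, 128, 157), (0, 146, 179), (0, 147, 181), (0, 147, 181), (1, 146, 181), (44, 144, 177), (124, 155, 169), (159, 171, 176), (217, 227, 232), (228, 240, 245), (154, 233, 249), (45, 230, 250), (0, 233, 252), (0, 234, 252), (0, 231, 251), (27, 185, 222), (39, 102, 121), (43, 48, 53)]
181 [(24, 22, 23), (24, 22, 23), (24, 26, 28), (23, 61, 74), (12, 123, 153), (2, 144, 179), (0, 146, 181), (1, 142, 178), (9, 103, 150), (18, 54, 122), (43, 49, 116), (53, 58, 118), (63, 68, 126), (65, 71, 129), (42, 53, 124), (16, 92, 152), (0, 204, 240), (0, 232, 251), (0, 232, 251), (23, 189, 224), (39, 106, 127), (42, 49, 54)]
```

View pics/w8z.png

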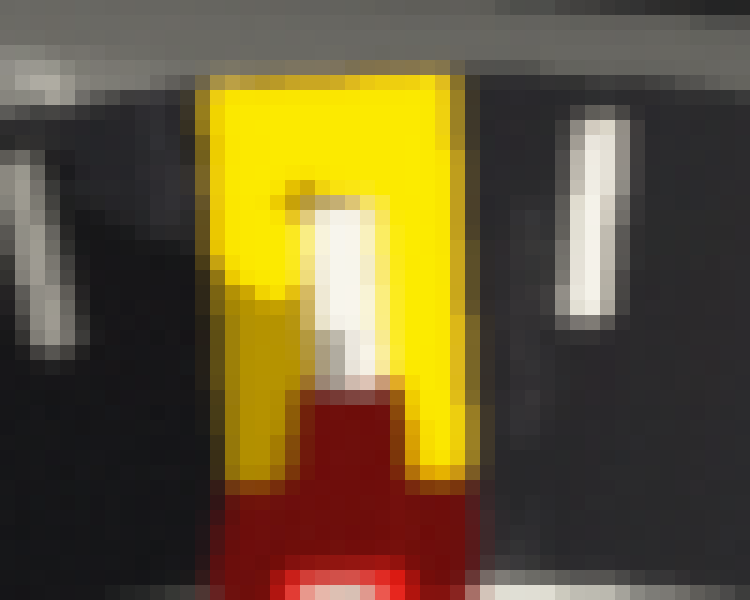

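Run:
```python
from h import *
s=sense()
print(onz("wrist",(542.5,236),.0555,s).round(4), "tri w8+scene+top",tri([ray("wrist",(542.5,236),s),ray("top",(318.3,241.6)),ray("scene",(308.1,198.9))]).round(4))
togo([.506,.134,.10],100)
```

```text
[0.505  0.1373 0.0555] tri w8+scene+top [0.5057 0.1339 0.0566]
pos [ 0.5399 -0.0252  0.1599] xang 110.4 shift cm [16.1   2.39  6.  ] turn 10.4 F [-0.15  0.63 -1.26]
```

```bash
python3 -m jog '[3,0.5,0,2, 6,1,0,4, 9,1.4,0,6, 12,1.8,1,8, 15,2.3,2.5,10, 16.1,2.4,4.5,10.4, 16.1,2.4,5.8,10.4, 16.1,2.4,6,10.4, 16.1,2.4,6,10.4]'; python3 look.py b1; python3 -c "
from h import *
togo([.506,.135,.056],100)"
```

```text
t: 9.05
position: [0.5055, 0.1336, 0.0995]
orientation: [-2.017, -2.406, 0.003]
contact_force: [-0.6, -0.1, 0.5]
finger_gap: -0.003
9.05 [-0.63038141 -0.07948994  0.54619895]
pos [0.5065 0.1334 0.1002] xang 100.0 shift cm [ 0.16 -0.01  4.42] turn 0.0 F [ 0.15 -0.36  0.97]
```

View pics/b1.png

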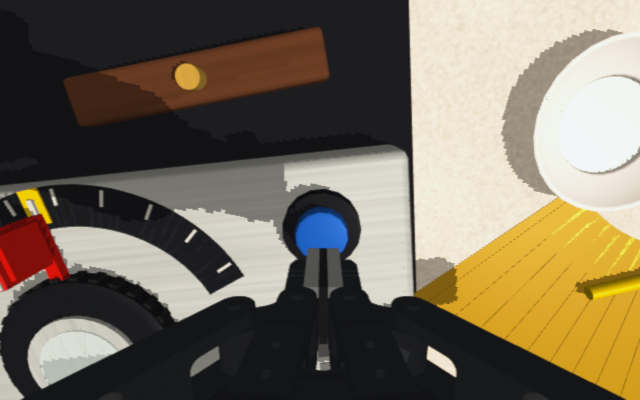

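```bash
python3 -c "
from h import *
for v in (232,236): print(onz('wrist',(321.5,v),.0560,sense()).round(4))
"; python3 -m jog '[0,0,1,0, 0,0,2,0, 0,0,3,0, 0,0,3.7,0, 0,0,3.9,0, 0,0,3.9,0]'; python3 look.py b2
```

```text
[0.5053 0.1335 0.056 ]
[0.5076 0.134  0.056 ]
t: 9.7
position: [0.5062, 0.1332, 0.0609]
orientation: [-2.018, -2.406, 0.002]
contact_force: [-1.3, -1.3, 2.4]
finger_gap: 0.001
9.7 [-1.34298516 -1.30273443  2.3900381 ]
```

View pics/b2c.png

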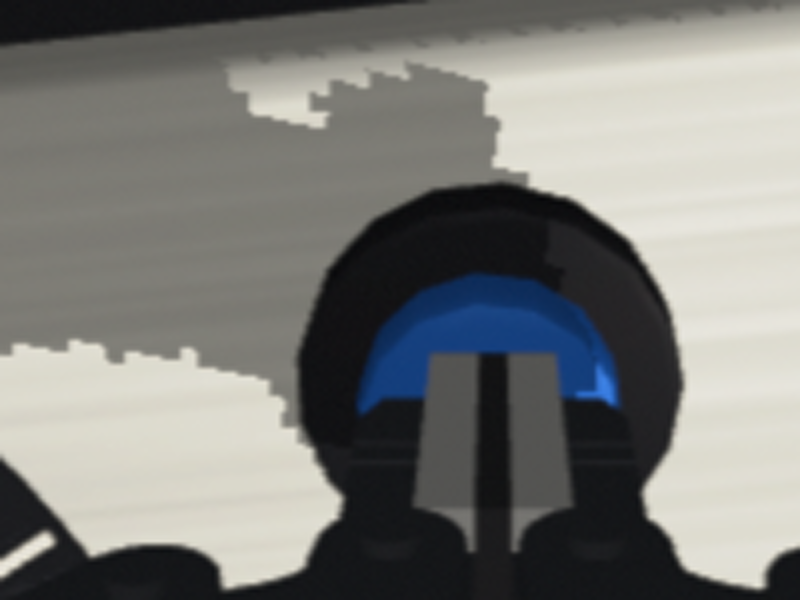

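```bash
python3 -m jog '[0,0,0.2,0, 0,0,0.4,0, 0,0,0.4,0]'; python3 -m jog '[0,0,0.2,0, 0,0,0.4,0, 0,0,0.4,0]';  python3 -m jog '[0,0,0.1,0, 0,0,0.2,0, 0,0,0.2,0]'
```

```text
t: 10.05
position: [0.5071, 0.1334, 0.0575]
orientation: [2.019, 2.407, 0.001]
contact_force: [-2.2, -0.1, 4.4]
finger_gap: 0.003
t: 10.35
position: [0.5072, 0.1334, 0.0557]
orientation: [2.018, 2.406, 0.002]
contact_force: [-7.2, -1.0, 22.1]
finger_gap: -0.004
t: 10.65
position: [0.5073, 0.1335, 0.0555]
orientation: [2.017, 2.406, 0.003]
contact_force: [-12.1, -1.9, 35.7]
finger_gap: -0.002
```

```bash
python3 look.py b3
python3 - <<'E'
import cv2
from workcell import *
im=get_image("scene"); cv2.imwrite("pics/s3.png",im)
cv2.imwrite("pics/s3c.png",cv2.resize(im[150:270,250:410],(800,600),interpolation=cv2.INTER_CUBIC))
E
```

```text
10.65 [-12.101257    -1.9020475   35.70395496]
```

View pics/b3c.png

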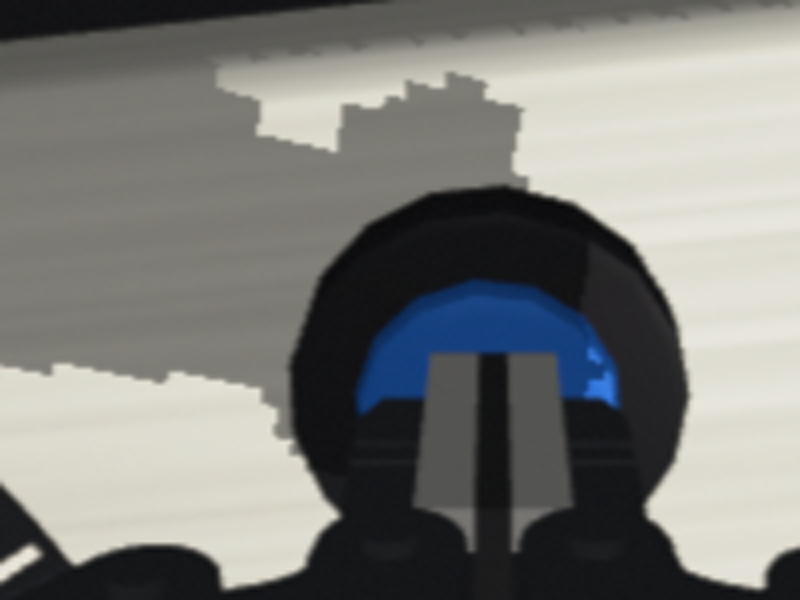

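View pics/s3c.png

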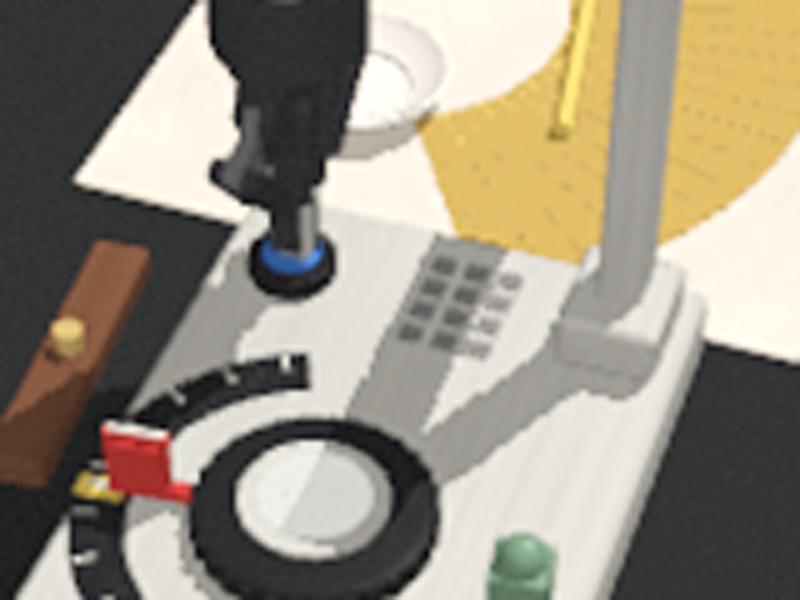

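```bash
python3 -m jog '[0,0,-0.3,0, 0,0,-0.6,0, 0,0,-1,0, 0,0,-1.5,0, 0,0,-4,0, 0,0,-7,0, 0,0,-10,0, 0,0,-10,0, 0,0,-10,0]'; python3 -c "
from h import *
togo([.54,-.0255,.1606],110.4)"; python3 look.py f1;python3 - <<'E'
import cv2
from workcell import *
im=get_image("scene"); cv2.imwrite("pics/s4.png",im)
cv2.imwrite("pics/s4c.png",cv2.resize(im[150:330,220:460],(800,600),interpolation=cv2.INTER_CUBIC))
E
```

```text
t: 11.65
position: [0.5076, 0.1335, 0.1517]
orientation: [2.018, 2.406, 0.002]
contact_force: [-0.2, 0.4, -0.3]
finger_gap: -0.0
pos [0.5076 0.1335 0.1517] xang 100.0 shift cm [-16.22   0.42  -0.9 ] turn -10.4 F [-0.21  0.39 -0.27]
11.65 [-0.21300488  0.39119791 -0.2688226 ]
```

View pics/f1.png

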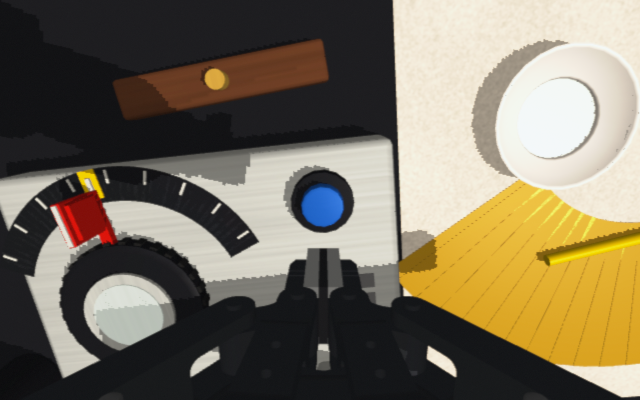

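View pics/s4c.png

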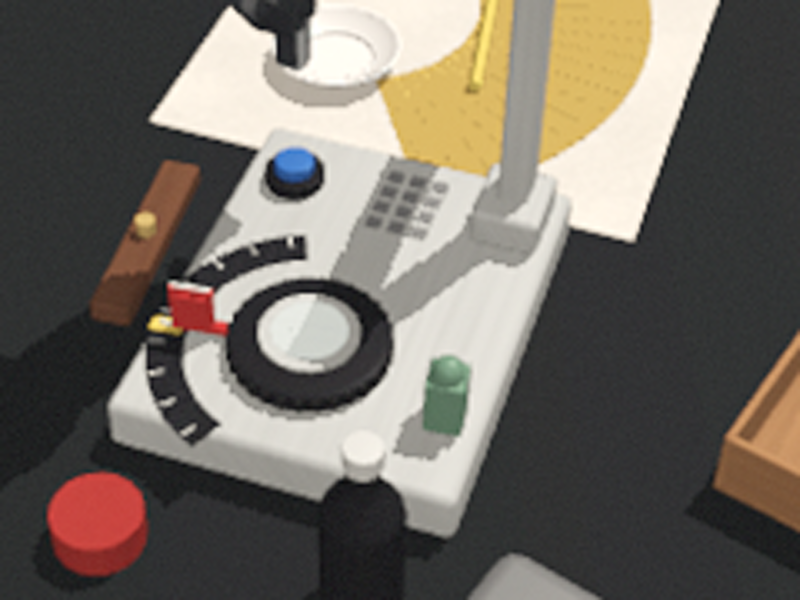

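```bash
python3 -c "
from workcell import *
print(sense()['t'],sense()['contact_force']); print(close_job())"
```

```text
11.75 [ 0.45429264  0.04414637 -0.52948413]
the job is handed in; nothing more can be done
None
```

The lever is on the yellow mark, the snapshot button was pressed once after that, and the job was handed in at t = 11.75 s.

- **Lever:** I pushed the red lever around its arc with the shut fingertips, from one side only, then backed away. Seen from directly above, the pointer lies inside the mark, about 0.2–0.3° (under 0.5 mm) short of its centre line. I left it there.
- **Button:** I pressed it straight down until it hit a hard stop. The force rose from about 4 N to 36 N within the last 2 mm. After I withdrew, the button was up again, and the pointer was still on the mark.
- **Rest of the desk:** The last scene picture showed nothing moved, and the force reading was about zero with the gripper clear above the base.

One disagreement: the cameras put the button top at about 56 mm. The fingers met it nearer 61 mm and stopped at 55.5 mm. That fits the 6 mm travel, but only if the camera height was about 5 mm too low. I judged full travel by the hard stop.

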